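# Clear the guide sleeve and hold the bore probe in it

## Robot

A 7-joint arm with a two-finger parallel gripper is mounted at the origin on the work surface. World frame = base frame: x ahead of the robot, y to its left, z up, the work surface at z = 0. Lengths are in m, angles in rad, forces in N, time in s.
With the tool pointing down it reaches from about 0.35 to 0.9 m from the base axis. Payload 8.1 kg.
Tool frame: the origin (TCP) lies at the very end of the fingers, on their centre line; the grasp point (between the pads) lies 19 mm behind it; z points along the fingers, y is the direction in which the jaws open and shut (so a half turn about z gives the same grasp; the last joint's range is limited). The gripper opens to 85 mm and grips with 20 to 120 N. Pads are 22 mm wide; open, the fingers measure 114 mm over their backs; the gripper's body (76 mm by 85 mm) begins 54 mm behind the grasp point. The pads swing forward as they close: fully open they stand 13 mm farther back than shut.
Start: joints at [-1.382, 0.434, 0.025, 1.573, -0.012, 1.134, -0.075], TCP at [0.18, 0.599, 0.231] pointing down, gripper open.
Joint ranges: [-2.62, 2.62], [-0.44, 2.09], [-1.27, 1.32], [0.08, 2.57], [-1.32, 4.46], [0.12, 2], [-2.74, 2.74]. Speed limits (rad/s): [2.22, 2.22, 3.01, 3.01, 3.14, 3.14, 3.14].

## Interface

Orientations are given as a 3x3 rotation matrix whose columns are the frame's x, y, z axes.
In Python, from rig import arm gives the robot as it stands.
- The arm moves only by the shell command python3 -m inch 'ROWS' [OPENING]. ROWS is JSON, a list of rows, each a list of 2 entries, a list of its own where there are three numbers: the shift along the tool's x, y, z in m, then the turn, a rotation vector about the tool's x, y, z in degrees. A call has 1 to 10 rows; each row shifts and turns the pose as measured when the row begins, along the tool's axes as they then stand; what a row does not reach is not made up. A row lasts 1/10 s, in which the tool goes at most 50 mm and 8.59 degrees, less where a joint would pass 70% of its speed; a pose out of reach is approached as far as the arm can. A call is refused whole if a number of a shift passes 0.05 or a number of a turn 8.59, either way. A call with a gripper value outside its range is refused whole. OPENING is the gripper's target within -1 to 1 (shut at 1, half-way at 0, fully open at -1), set as the call begins (- or left out, the last holds). The fingers move at their own pace and stop on an object; the grip force is fixed at half the most. Time passes only in rows, so rows that do not move let the fingers close. It gives the time, the measured TCP pose, the force and the opening at its end, in the units of the state.
- arm.read_state(): the state, without advancing time (a new reading comes with each control period).
- arm.grab_frame(name): name is "scene" or "top" or "wrist"; returns a dict with "image" (384x512x3 uint8, red, green, blue), "fx", "fy", "cx", "cy" (pixels), "position" and "attitude" of the camera in the world. Camera axes: x right, y up, looking along -z (the intrinsics and any distortion apply to the point x, -y, -z); pixel columns grow to the right and rows downward; lengths in m; the calibration is good to about 2 mm. The wrist camera is an equidistant fisheye: a pixel r from the principal point sees the ray r / f radians off the axis. A picture is of the moment at which its call begins. There is no depth.
- arm.close_job(): hands the job in, once; it reports no verdict.
The state is a dict: "t": time; "q": joint angles; "dq": joint speeds; "effort": joint torques, N m; "tcp_pos": TCP position; "orientation": TCP orientation; "contact_force": force on the tool from outside, world axes, zero at the start; "ft_torque": the same for the moment, N m; "grip_width": finger opening in m.
Only numpy, scipy, OpenCV 4.12 (cv2) and the standard library are available. Lean on these libraries where they do the work, as an engineer would, in place of code of your own. Each camera call takes 0.05 s, during which the arm holds its last target.

## Task

Slide the wound coil up off the hollow guide sleeve in the middle of the fixture and set it down gently, flat, on the cork mat. Then take the bore probe out of its stand and lower its rod 60 mm deep into the sleeve's hole, upright and centred, without the probe ever touching the fixture. Finish while still holding the probe there, quite still and free of the walls and the floor of the hole; do not let go of it, and leave the other things on the bench alone.

Things in the scene. Friction and masses are not known exactly. Their poses are not given: they have to be found in the camera images.
- fixture: Fixed fixture: base plate 200 x 200 mm, disc 156 mm wide (top 36 mm above the bench, bolt heads 4 mm proud), a 62 mm high post at each corner (84 mm from the centre in x and y). In the middle a steel guide sleeve: 48 mm wide shoulder up to 56 mm, then a tube 34 mm in outside diameter up to 96 mm above the bench. Origin: centre of the underside; z up, x, y along the plate's edges.
- bore_mouth (a point): Centre of the open top end (mouth) of the guide sleeve, 96 mm above the bench. The hole is 24 mm in diameter, goes straight down along -z and has a flat floor 84 mm below this point.
- coil_center (a point): Loose ring of copper wire wound on a black bobbin, 58 mm outside and 40 mm inside diameter, 36 mm high, about 0.16 kg; this point is its centre, half-way up on its axis (z). At the start it sits round the guide sleeve, on the shoulder, the tube standing 4 mm out of its top. Grip it across its outside.
- mat_top (a point): Centre of the top face of the fixed square cork mat, 130 x 130 mm, 5 mm thick, lying on the bench beside the fixture.
- probe_grip (a point): Loose bore probe, about 0.14 kg: upright round grip 26 mm in diameter, 50 mm long, and straight below it a rod 10 mm in diameter, 100 mm long. This point is the middle of the grip, on the axis (z up), 125 mm above the rod's tip. A thin dark band marks the rod 60 mm above the tip. At the start the grip's lower face rests on the stand's top plate, the rod hanging through its hole.
- probe_tip (a point): Centre of the lower end of the probe's rod, 125 mm below the middle of its grip.
- stand: Fixed probe stand on the other side of the fixture from the mat: foot 90 x 110 mm, two pillars 45 mm from the centre along y, top plate 60 x 110 mm with its upper face 120 mm above the bench and a 16 mm through hole in its middle. Only the probe stands above the plate. Origin: centre of the underside, under the hole.
- wrench: Bystander: steel wrench 170 mm long, lying flat on the bench beyond the fixture. Leave it alone.
- locator: Bystander: loose locating block 50 x 24 mm with a pin on it, 54 mm high in all. Origin: centre of the underside. Leave it alone.
- spare_ring: Bystander: plain dark steel ring 70 mm across and 14 mm high, lying flat on the bench. Origin: centre of the underside. Leave it alone.
- grease_tin: Bystander: closed metal tin 60 mm across and 75 mm high, standing near the left front of the fixture, on the robot's side. Origin: centre of the underside. Leave it alone.
There are look-alikes about, which are no part of the job. What is meant by the part that bears coil_center is not pink or yellow, and is the larger of those in its own colour.

How it is judged:
On the way, in this order (a step that is already met when the one before it is completed fails the run):
1. the coil is drawn up clear of the sleeve (z of coil_center in the frame of bore_mouth above 0.018 m), for 0.05 s.
2. the coil lies flat on the cork mat, let go (horizontal distance between coil_center and mat_top below 0.05 m and z of coil_center in the frame of mat_top below 0.022 m and angle between coil_center's own z axis and vertical below 0.1 rad and contact force between coil and the fingers below 0.1 N), for 0.3 s.
3. the probe's tip is brought over the sleeve's mouth (z of probe_tip in the frame of bore_mouth above 0.001 m and horizontal distance between probe_tip and bore_mouth below 0.012 m), for 0.05 s.
At the end, for the whole second after the job is handed in: Probe still gripped, at rest, upright within 0.06 rad, tip 52-68 mm below the mouth and within 4 mm of the hole's axis, touching neither fixture nor stand. Coil flat and released on the mat, within 50 mm of its centre. Bystanders moved under 30 mm (all of step 2 and z of probe_tip in the frame of bore_mouth between -0.068 and -0.052 m and horizontal distance between probe_tip and bore_mouth below 0.004 m and angle between probe_tip's own z axis and vertical below 0.06 rad and contact force between probe and fixture below 0.1 N and contact force between probe and stand below 0.1 N and contact force between probe and the fingers above 1 N and linear speed of each of probe, coil below 0.01 m/s and distance of each of wrench, locator, spare_ring, grease_tin from where it was at the start of the episode below 0.03 m); the arm keeps its last pose, push and grip.
It fails at once if the probe touches the fixture (contact force between probe and fixture above 0.5 N).
It fails at once if the coil is dropped (moves faster than 0.5 m/s while not held) (linear speed of coil above 0.5 m/s and contact force between coil and the fingers below 0.1 N).
It fails at once if a bystander is moved more than 30 mm (distance of any of wrench, locator, spare_ring, grease_tin from where it was at the start of the episode above 0.03 m).
It also fails if it takes over 64 s, if anything falls off the work surface, if the arm or the gripper's body presses on something with over 40 N, if the wrist force passes 120 N, or if a joint passes its speed limit or range.

## Working session

There is one attempt and no reset: what is moved stays moved. The work goes in short steps, Python scripts to look and compute and a shell command to move; the robot and the scene stay as the last step left them, time stands still between calls to the robot, and variables do not carry over. Pictures are saved under pics/ and viewed, and the job is handed in when it is done.

```bash
ls; mkdir -p pics
python3 - <<'E'
from rig import arm
import cv2,json,numpy as np
s=arm.read_state()
print(s)
for n in ("scene","top","wrist"):
    f=arm.grab_frame(n)
    cv2.imwrite(f"pics/{n}0.png",f["image"][:,:,::-1])
    print(n,{k:(np.round(v,4).tolist() if k!="image" else 0) for k,v in f.items()})
E
```

```text
pics
{'t': 0.0, 'q': array([-1.38158962,  0.43522796,  0.02496003,  1.57413061, -0.01162273,
        1.13399823, -0.07511594]), 'dq': array([ 0.00016383, -0.00078018,  0.00103437,  0.00133024,  0.00083793,
        0.00032269, -0.00014329]), 'effort': array([ 6.23822734e-05, -6.70484161e+01,  1.02561414e+00, -3.16210735e+01,
        1.57614599e-02,  1.27543064e-02,  6.06056219e-07]), 'tcp_pos': array([0.17969241, 0.59806303, 0.23050976]), 'orientation': array([[-9.57701535e-01,  2.87763181e-01, -3.49012297e-04],
       [ 2.87763368e-01,  9.57700237e-01, -1.58104405e-03],
       [-1.20717106e-04, -1.61460127e-03, -9.99998689e-01]]), 'contact_force': array([-0.39771783,  0.43101457, -0.99747455]), 'ft_torque': array([ 0.00702226,  0.02455053, -0.00310111]), 'grip_width': 0.08549023538446042}
scene {'image': 0, 'fx': 477.5979, 'fy': 477.5979, 'cx': 254.5424, 'cy': 194.8285, 'position': [1.0042, -0.7625, 0.7558], 'attitude': [[0.8673, -0.2812, 0.4108], [0.4977, 0.5108, -0.701], [-0.0127, 0.8124, 0.583]]}
top {'image': 0, 'fx': 426.3505, 'fy': 426.3505, 'cx': 256.3653, 'cy': 189.6887, 'position': [0.3718, -0.0167, 1.1607], 'attitude': [[0.0041, 0.9863, -0.1649], [-1.0, 0.0035, -0.0037], [-0.0031, 0.165, 0.9863]]}
wrist {'image': 0, 'fx': 297.3186, 'fy': 297.3186, 'cx': 256.6154, 'cy': 188.0226, 'position': [0.1131, 0.6197, 0.3737], 'attitude': [[0.2872, -0.9202, -0.2661], [0.9579, 0.2754, 0.0816], [-0.0018, -0.2783, 0.9605]]}
```

View pics/scene0.png

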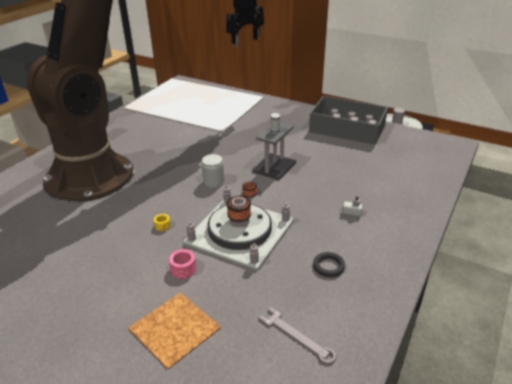

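View pics/top0.png

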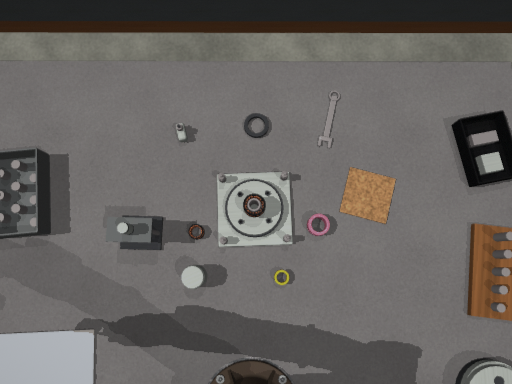

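View pics/wrist0.png

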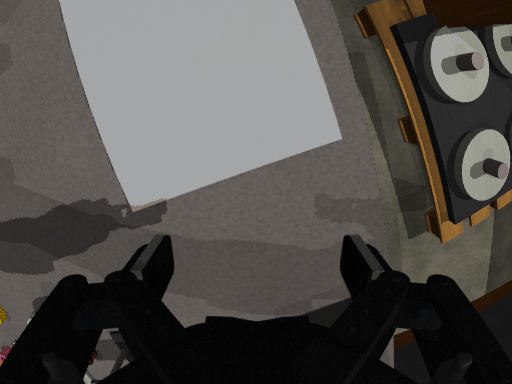

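The top view shows the coil on the sleeve at about (254,206), the mat at (368,195) and the probe head at (123,228) on its stand. The small brown look-alike ring is at (196,231). I'll zoom in to measure these.

```bash
cat > h.py <<'E'
import numpy as np,cv2
from rig import arm
def ray(f,u,v,fish=False):
    x=(u-f["cx"])/f["fx"];y=(v-f["cy"])/f["fy"]
    if fish:
        r=np.hypot(x,y);k=np.tan(r)/r if r>1e-9 else 1
        x*=k;y*=k
    return np.array(f["attitude"])@np.array([x,-y,-1.])
def at(f,u,v,z,fish=False):
    d=ray(f,u,v,fish);p=np.array(f["position"]);return p+d*(z-p[2])/d[2]
def proj(f,P,fish=False):
    P=np.atleast_2d(P);c=(P-np.array(f["position"]))@np.array(f["attitude"])
    x=c[:,0]/-c[:,2];y=-c[:,1]/-c[:,2]
    if fish:
        r=np.hypot(x,y)+1e-12;k=np.arctan(r)/r;x=x*k;y=y*k
    return np.c_[f["cx"]+f["fx"]*x,f["cy"]+f["fy"]*y]
def crop(f,u0,v0,u1,v1,s,name,marks=()):
    im=cv2.resize(f["image"][v0:v1,u0:u1,::-1],None,fx=s,fy=s,interpolation=cv2.INTER_CUBIC)
    for u,v in marks:
        cv2.circle(im,(int((u-u0+.5)*s),int((v-v0+.5)*s)),2,(0,255,0),-1)
    cv2.imwrite(name,im)
E
python3 - <<'E'
from h import *
f=arm.grab_frame("top")
crop(f,205,160,305,260,6,"pics/t1.png"); crop(f,105,190,215,260,6,"pics/t2.png"); crop(f,300,150,420,240,6,"pics/t3.png")
g=arm.grab_frame("scene")
crop(g,180,170,300,270,6,"pics/s1.png"); crop(g,240,100,320,190,6,"pics/s2.png")
for n,u,v,z in [("sleeve",254,206,.096),("mat",368,195,.005),("probe",123,228,.17)]: print(n,at(f,u,v,z))
E
```

```text
sleeve [ 0.50820023 -0.00691167  0.096     ]
mat [ 0.55138925 -0.31833307  0.005     ]
probe [0.44609395 0.29651412 0.17      ]
```

View pics/t1.png

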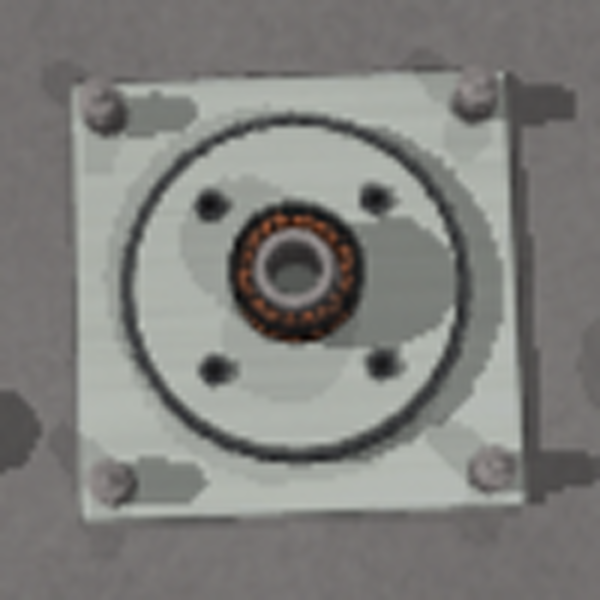

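View pics/t2.png

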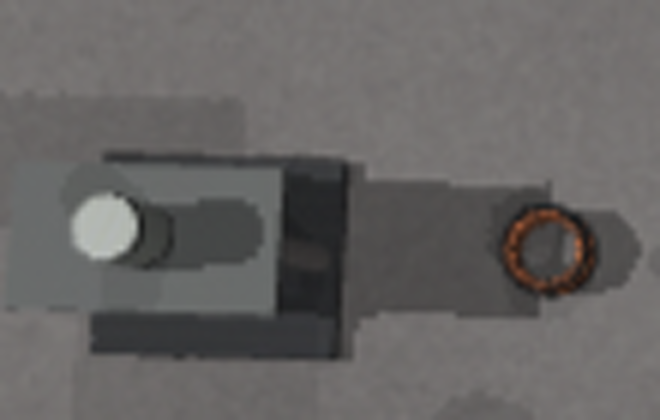

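View pics/t3.png

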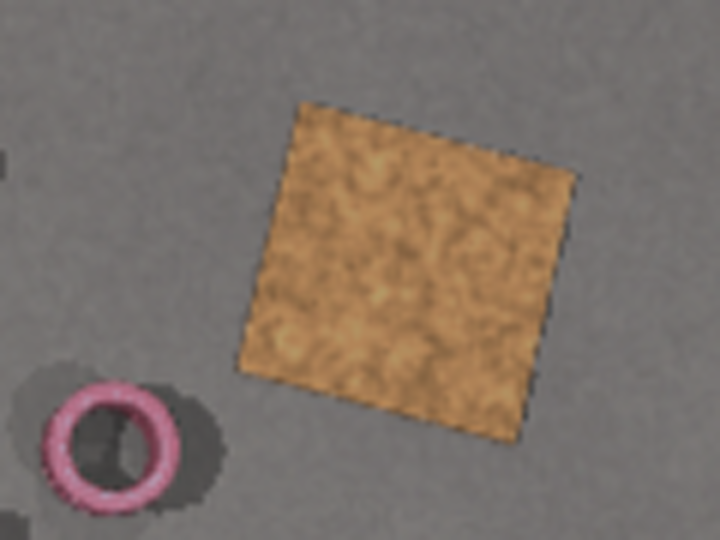

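View pics/s1.png

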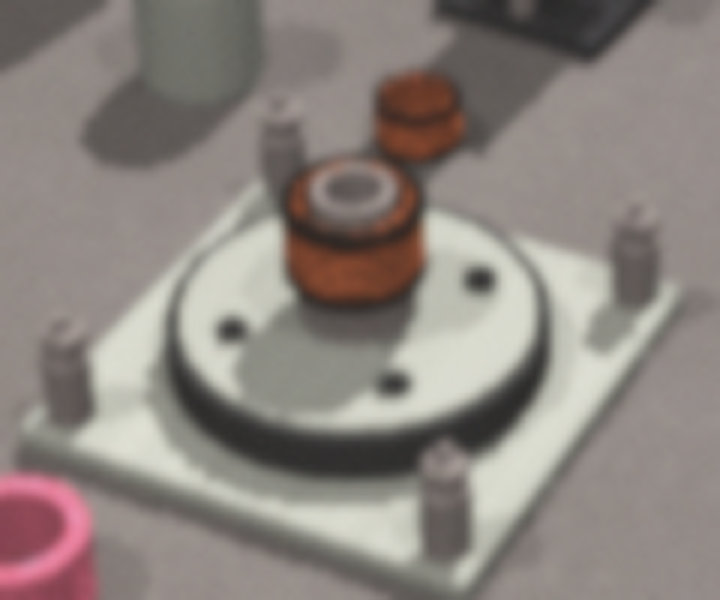

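View pics/s2.png

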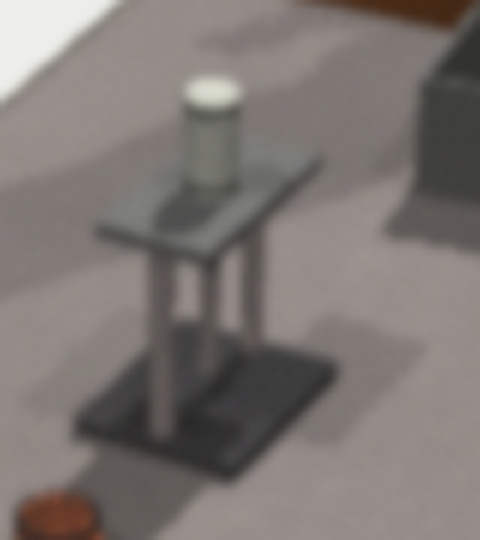

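Sub-pixel readings so far: sleeve ring at (253.6,204.3) in top and (238.4,200.9) in scene. Probe top at (122.1,227.4) in top and (275.1,115.1) in scene. Mat centre at (367.7,194.9). I'll cross-check these between the two cameras.

Run:
```python
from h import *
f=arm.grab_frame("top");g=arm.grab_frame("scene")
for n,a,b,z in [("sleeve",(253.6,204.25),(238.4,200.9),.096),("probe",(122.1,227.4),(275.1,115.1),.17)]:
    A=at(f,*a,z);B=at(g,*b,z)
    p,q=np.array(f["position"]),np.array(g["position"]);d,e=ray(f,*a),ray(g,*b)
    t=np.linalg.lstsq(np.c_[d,-e],q-p,rcond=None)[0]
    print(n,A,B,"tri",(p+t[0]*d+q+t[1]*e)/2, p+t[0]*d-q-t[1]*e)
c=[at(f,300+x/6-.42,150+y/6-.42,.005) for x,y in [(304,102),(577,174),(519,442),(238,371)]]
print("mat",np.mean(c,0),[round(np.linalg.norm(c[i]-c[i-1]),4) for i in range(4)])
c=[at(f,205+x/6-.42,160+y/6-.42,.062) for x,y in [(106,105),(475,92),(492,465),(113,480)]]
print("posts",c,np.mean(c,0))
s=arm.read_state();print(s['t'],s['orientation'])
T=f; w=arm.grab_frame("wrist");R=s['orientation'];print("cam in tool",R.T@(np.array(w['position'])-s['tcp_pos']),R.T@np.array(w['attitude']))
```

```text
sleeve [ 0.51263513 -0.00588229  0.096     ] [ 0.51838876 -0.00837095  0.096     ] tri [ 0.51438083 -0.00492289  0.09201329] [-0.00239217 -0.00183418 -0.00033517]
probe [0.44747834 0.29868534 0.17      ] [0.45437821 0.293767   0.17      ] tri [0.44901219 0.30111079 0.16516082] [-0.00227697 -0.00155648 -0.00066953]
mat [ 0.55209433 -0.31786038  0.005     ] [np.float64(0.1296), np.float64(0.1287), np.float64(0.1275), np.float64(0.1299)]
posts [array([0.58876968, 0.07718745, 0.062     ]), array([ 0.59513541, -0.08434632,  0.062     ]), array([ 0.43256732, -0.09055746,  0.062     ]), array([0.4255506 , 0.07136975, 0.062     ])] [ 0.51050575 -0.00658664  0.062     ]
0.35 [[-9.57698460e-01  2.87773617e-01 -7.07792119e-05]
 [ 2.87773621e-01  9.57698371e-01 -4.15338762e-04]
 [-5.17384017e-05 -4.18137683e-04 -9.99999911e-01]]
cam in tool [ 0.07001323  0.0013295  -0.14311683] [[ 5.72831213e-04  9.60535385e-01  2.78157232e-01]
 [ 9.99999795e-01 -6.29962946e-04  1.16015698e-04]
 [ 2.86665933e-04  2.78157109e-01 -9.60535549e-01]]
```

```bash
python3 -m inch '[[[0,0,0],[0,0,-8.3]],[[0,0,0],[0,0,-8.3]],[[-0.024,-0.044,0],[0,0,0]],[[-0.024,-0.044,0],[0,0,0]],[[-0.024,-0.044,0],[0,0,0]],[[-0.024,-0.044,0],[0,0,0]],[[-0.024,-0.044,0],[0,0,0]]]' -1
```

```text
t: 1.1
tcp_pos: [0.2985, 0.3828, 0.2295]
orientation: [[-1.0, -0.022, -0.002], [-0.022, 1.0, 0.003], [0.002, 0.003, -1.0]]
contact_force: [0.6, 0.9, 1.1]
grip_width: 0.0855
```

```bash
python3 -m inch '[[[-0.024,-0.043,0],[0,0,0]],[[-0.024,-0.043,0],[0,0,0]],[[-0.024,-0.043,0],[0,0,0]],[[-0.024,-0.043,0],[0,0,0]],[[-0.024,-0.043,0],[0,0,0]],[[-0.024,-0.043,0],[0,0,0]],[[-0.024,-0.043,0],[0,0,0]],[[-0.024,-0.043,0],[0,0,0]],[[-0.01,-0.02,0.01],[0,0,0]],[[0,0,0],[0,0,0]]]'
python3 - <<'E'
from h import *
f=arm.grab_frame("wrist");cv2.imwrite("pics/w1.png",f["image"][:,:,::-1])
np.save("w1.npy",f,allow_pickle=True)
s=arm.read_state();print(s['tcp_pos'],f['position'],proj(f,[[.513,-.006,.096]],True))
E
```

```text
t: 2.1
tcp_pos: [0.513, 0.0087, 0.2208]
orientation: [[-1.0, -0.014, 0.007], [-0.014, 1.0, 0.005], [-0.007, 0.005, -1.0]]
contact_force: [-0.5, -0.4, 0.0]
grip_width: 0.0854
[0.51283736 0.01010906 0.22144717] [0.44231808 0.00803498 0.36341469] [[239.05415947 178.69120952]]
```

View pics/w1.png

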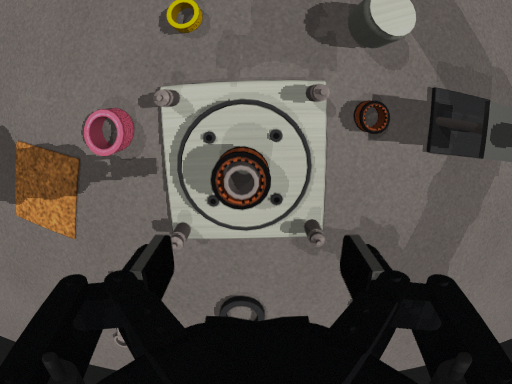

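Run:
```python
from h import *
f=np.load("w1.npy",allow_pickle=True).item()
crop(f,200,135,285,215,8,"pics/w1c.png")
```

```text
(no output)
```

View pics/w1c.png

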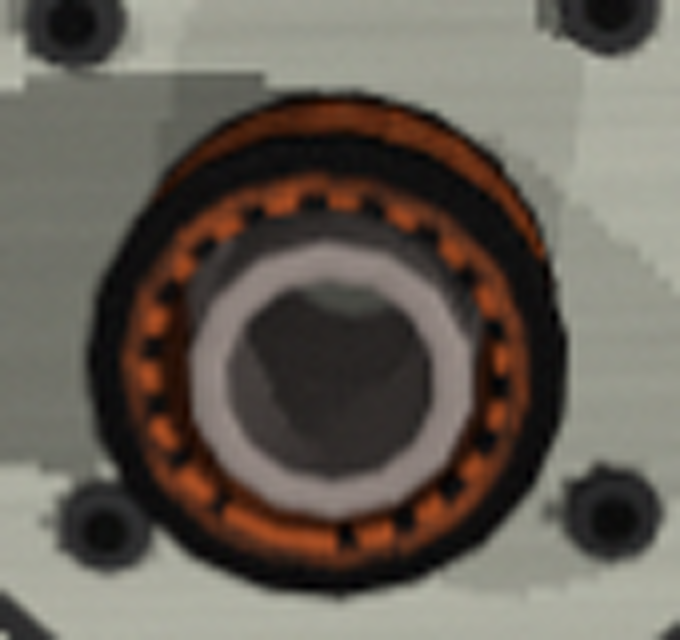

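Run:
```python
from h import *
f=np.load("w1.npy",allow_pickle=True).item()
print("sleeve",at(f,241.1,181.8,.096,True),"coil",at(f,240.5,180.0,.092,True))
print("mat ctr",at(f,47,190,.005,True))
s=arm.read_state();R=s['orientation'];print(s['t'],s['tcp_pos'],np.round(R,4).tolist())
# where the grasp axis projects
print(proj(f,np.array([s['tcp_pos']+R[:,2]*d for d in(-.019,.1)]),True))
```

```text
sleeve [ 0.51597886 -0.00409233  0.096     ] coil [ 0.5153217  -0.00484209  0.092     ]
mat ctr [ 0.55606624 -0.30620315  0.005     ]
2.15 [0.51283736 0.01010906 0.22144717] [[-0.9999, -0.0147, 0.0078], [-0.0146, 0.9999, 0.0059], [-0.0079, 0.0058, -1.0]]
[[257.38279265 256.61629092]
 [257.17190939 187.28134621]]
```

```bash
cat >> h.py <<'E'
from scipy.spatial.transform import Rotation
def need(p,yaw=0):
    s=arm.read_state();R=s['orientation'];c,n=np.cos(yaw),np.sin(yaw)
    T=np.array([[-c,-n,0],[-n,c,0],[0,0,-1.]])
    print("t",round(s['t'],2),"tcp",np.round(s['tcp_pos'],4),"shift mm",np.round(1e3*R.T@(np.array(p)-s['tcp_pos']),1),"turn",np.round(Rotation.from_matrix(R.T@T).as_rotvec(degrees=True),2),"F",np.round(s['contact_force'],1),"w",round(s['grip_width'],4))
E
python3 -c "
from h import *
need((.515,-.005,.13))"
```

```text
t 2.15 tcp [0.5128 0.0101 0.2214] shift mm [ -1.2 -15.7  91.4] turn [0.34 0.45 0.84] F [-0.1 -0.8 -0.8] w 0.0854
```

```bash
python3 -m inch '[[[-0.001,-0.008,0.03],[0.3,0.4,0.8]],[[0,-0.008,0.03],[0,0,0]],[[0,0,0.03],[0,0,0]],[[0,0,0],[0,0,0]]]'
python3 - <<'E'
from h import *
need((.515,-.005,.13))
f=arm.grab_frame("wrist");crop(f,60,60,460,340,2,"pics/w2.png")
np.save("w2.npy",f,allow_pickle=True)
E
```

```text
t: 2.55
tcp_pos: [0.5149, 0.0004, 0.1313]
orientation: [[-1.0, -0.007, 0.005], [-0.006, 1.0, 0.005], [-0.005, 0.005, -1.0]]
contact_force: [-0.7, 1.2, 0.7]
grip_width: 0.0854
t 2.55 tcp [5.149e-01 4.000e-04 1.313e-01] shift mm [-0.  -5.4  1.3] turn [0.27 0.28 0.37] F [-0.7  1.2  0.7] w 0.0854
```

View pics/w2.png

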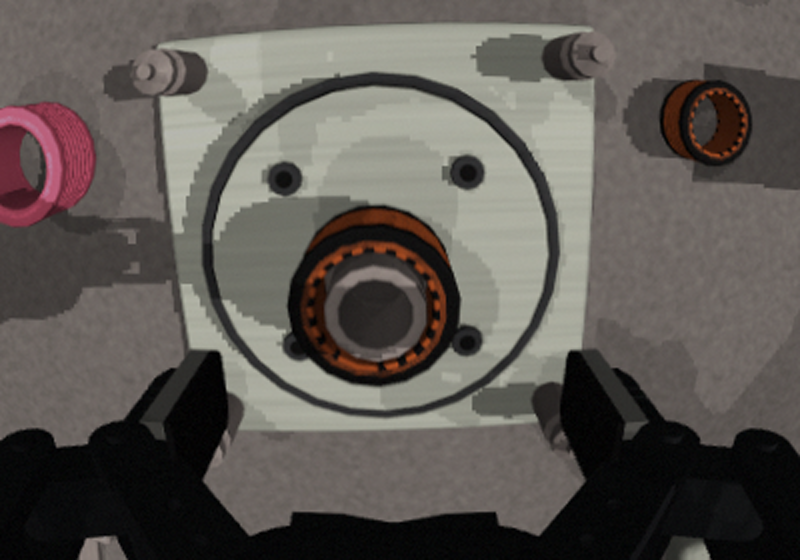

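Run:
```python
from h import *
f=np.load("w2.npy",allow_pickle=True).item()
print("sleeve",at(f,248.3,215.3,.096,True),"coil",at(f,247,211.8,.092,True))
need((.516,-.004,.060))
```

```text
sleeve [ 0.51538265 -0.00374108  0.096     ] coil [ 0.51450804 -0.00467935  0.092     ]
t 2.6 tcp [5.161e-01 4.000e-04 1.332e-01] shift mm [ 0.7 -4.8 73.2] turn [0.28 0.42 0.37] F [ 0.4 -0.   0.1] w 0.0852
```

```bash
python3 -m inch '[[[0.001,-0.005,0.02],[0.3,0.4,0.4]],[[0,0,0.025],[0,0,0]],[[0,0,0.02],[0,0,0]],[[0,0,0.006],[0,0,0]],[[0,0,0],[0,0,0]]]'; python3 -c "
from h import *
need((.515,-.0045,.057))"
```

```text
t: 3.1
tcp_pos: [0.5213, 0.0018, 0.0696]
orientation: [[-1.0, -0.007, 0.012], [-0.007, 1.0, 0.004], [-0.012, 0.004, -1.0]]
contact_force: [0.0, -0.0, 1.4]
grip_width: 0.0852
t 3.1 tcp [0.5213 0.0018 0.0696] shift mm [ 6.5 -6.3 12.5] turn [0.25 0.71 0.38] F [ 0.  -0.   1.4] w 0.0852
```

```bash
python3 -m inch '[[[0.0065,-0.006,0],[0.3,0.7,0.4]]]'; python3 -c "
from h import *
need((.515,-.0045,.057))"; python3 -m inch '[[[0.003,-0.003,0],[0,0,0]]]'; python3 -c "
from h import *
need((.515,-.0045,.057))"
```

```text
t: 3.2
tcp_pos: [0.5159, -0.0033, 0.071]
orientation: [[-1.0, -0.001, 0.002], [-0.001, 1.0, -0.0], [-0.002, -0.0, -1.0]]
contact_force: [-0.6, -0.8, 0.1]
grip_width: 0.0854
t 3.2 tcp [ 0.5159 -0.0033  0.071 ] shift mm [ 0.9 -1.2 13.9] turn [-0.01  0.11  0.05] F [-0.6 -0.8  0.1] w 0.0854
t: 3.3
tcp_pos: [0.5131, -0.0067, 0.0722]
orientation: [[-1.0, -0.001, 0.003], [-0.001, 1.0, -0.0], [-0.003, -0.0, -1.0]]
contact_force: [0.9, -1.2, 0.6]
grip_width: 0.0853
t 3.3 tcp [ 0.5131 -0.0067  0.0722] shift mm [-1.9  2.2 15.2] turn [-0.02  0.16  0.04] F [ 0.9 -1.2  0.6] w 0.0853
```

```bash
python3 -m inch '[[[-0.002,0.002,0.009],[0,0.1,0]],[[0,0,0.009],[0,0,0]]]'; python3 -c "
from h import *
need((.515,-.0045,.057))"
```

```text
t: 3.5
tcp_pos: [0.5165, -0.005, 0.0558]
orientation: [[-1.0, 0.0, 0.005], [0.0, 1.0, 0.0], [-0.005, 0.0, -1.0]]
contact_force: [-0.4, 0.5, -0.5]
grip_width: 0.0857
t 3.5 tcp [ 0.5165 -0.005   0.0558] shift mm [ 1.5  0.5 -1.2] turn [ 0.01  0.31 -0.01] F [-0.4  0.5 -0.5] w 0.0857
```

Next I close on the coil with rows that hold pose, allowing +1.2 mm of z per row for the upward drift.

```bash
python3 -m inch '[[[0.002,0,0],[0,0.3,0]],[[0,0,0.001],[0,0,0]],[[0,0,0.001],[0,0,0]]]' 1;  python3 -c "
from h import *
need((.515,-.0045,.057))"
```

```text
t: 3.8
tcp_pos: [0.5137, -0.0051, 0.0533]
orientation: [[-1.0, 0.0, -0.002], [0.0, 1.0, 0.0], [0.002, 0.0, -1.0]]
contact_force: [-9.4, -0.1, 34.0]
grip_width: 0.056
t 3.8 tcp [ 0.5137 -0.0051  0.0533] shift mm [-1.3  0.6 -3.7] turn [ 0.02 -0.13 -0.01] F [-9.4 -0.1 34. ] w 0.056
```

```bash
python3 -m inch '[[[0,0,-0.003],[0,0,0]],[[0,0,-0.004],[0,0,0]]]';  python3 -c "
from h import *
need((.515,-.0045,.057))"
```

```text
t: 4.0
tcp_pos: [0.5134, -0.0051, 0.0604]
orientation: [[-1.0, 0.0, -0.003], [0.0, 1.0, 0.0], [0.003, 0.0, -1.0]]
contact_force: [0.2, 0.1, -1.5]
grip_width: 0.0556
t 4.0 tcp [ 0.5134 -0.0051  0.0604] shift mm [-1.6  0.6  3.4] turn [ 0.03 -0.18 -0.01] F [ 0.2  0.1 -1.5] w 0.0556
```

```bash
python3 -m inch '[[[0,0,-0.012],[0,0,0]],[[0,0,-0.012],[0,0,0]],[[0,0,-0.012],[0,0,0]],[[0,0,-0.012],[0,0,0]],[[0,0,-0.02],[0,0,0]],[[0,0,-0.02],[0,0,0]],[[0,0,0.001],[0,0,0]]]'
python3 - <<'E'
from h import *
need((.552,-.3175,.15))
f=arm.grab_frame("wrist");crop(f,60,60,460,340,2,"pics/w3.png")
g=arm.grab_frame("scene");crop(g,100,100,340,280,3,"pics/s3.png")
E
```

```text
t: 4.7
tcp_pos: [0.5138, -0.0054, 0.1558]
orientation: [[-1.0, 0.001, -0.002], [0.001, 1.0, 0.0], [0.002, 0.0, -1.0]]
contact_force: [-0.1, 0.5, -1.5]
grip_width: 0.0557
t 4.7 tcp [ 0.5138 -0.0054  0.1558] shift mm [ -38.4 -312.     5.6] turn [ 0.02 -0.1  -0.04] F [-0.1  0.5 -1.5] w 0.0557
```

View pics/w3.png

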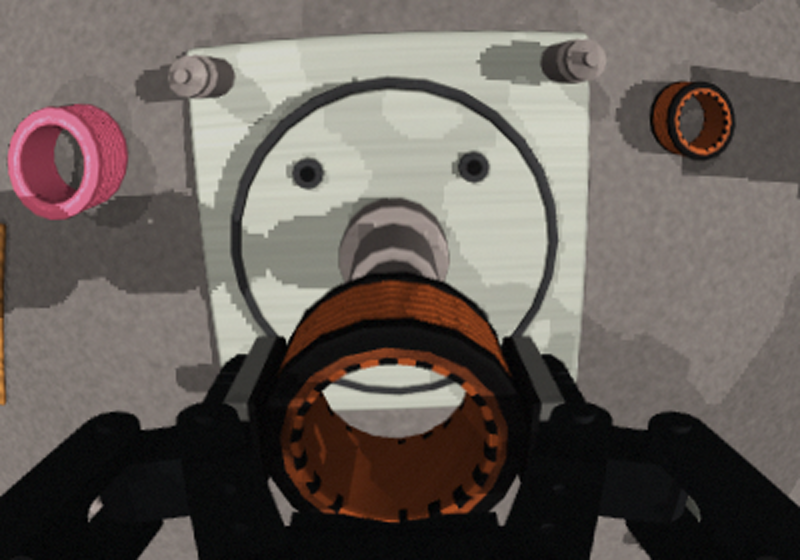

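View pics/s3.png

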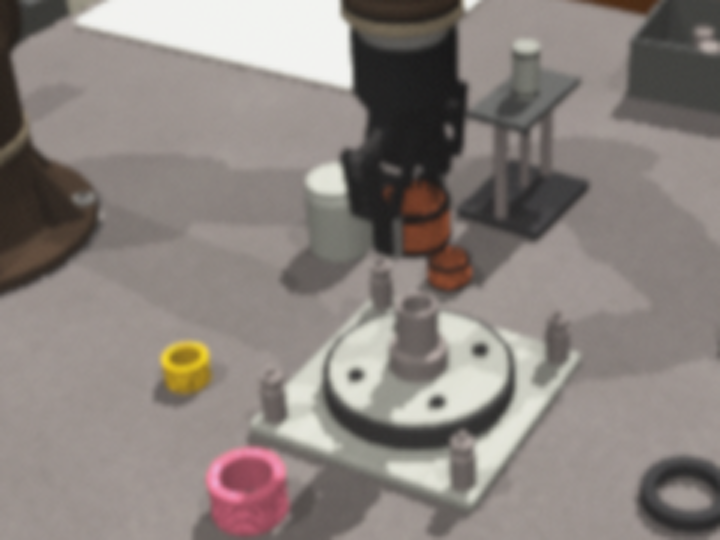

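```bash
python3 -m inch '[[[-0.003,-0.02,0],[0,0,0]],[[-0.005,-0.04,0],[0,0,0]],[[-0.005,-0.04,0],[0,0,0]],[[-0.005,-0.04,0],[0,0,0]],[[-0.005,-0.04,0],[0,0,0]],[[-0.005,-0.04,0],[0,0,0]],[[-0.005,-0.04,0],[0,0,0]],[[-0.005,-0.04,0.01],[0,0,0]],[[0,-0.015,0.01],[0,0,0]]]'
python3 - <<'E'
from h import *
need((.553,-.314,.07))
f=arm.grab_frame("wrist");crop(f,60,60,460,340,2,"pics/w4.png")
E
```

```text
t: 5.7
tcp_pos: [0.5486, -0.3255, 0.1236]
orientation: [[-1.0, -0.011, -0.017], [-0.011, 1.0, 0.004], [0.017, 0.004, -1.0]]
contact_force: [-0.3, -0.1, -2.0]
grip_width: 0.0558
t 5.7 tcp [ 0.5486 -0.3255  0.1236] shift mm [-5.4 11.2 53.6] turn [ 0.22 -0.98  0.63] F [-0.3 -0.1 -2. ] w 0.0558
```

View pics/w4.png

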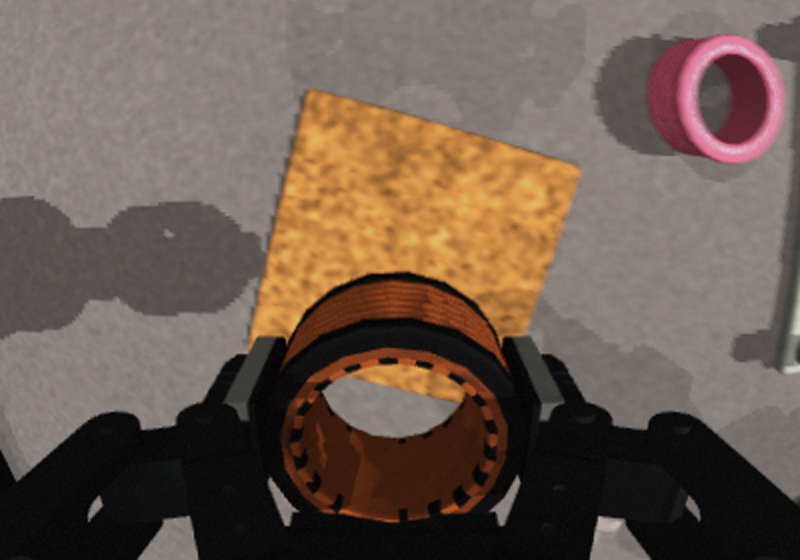

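Run:
```python
from h import *
f=arm.grab_frame("wrist")
c=[at(f,60+x/2-.25,60+y/2-.25,.005,True) for x,y in [(307,90),(581,165),(250,350)]]
print(c,(c[1]+c[2])/2,np.linalg.norm(c[0]-c[1]))
need((.553,-.314,.07))
```

```text
[array([ 0.4754651 , -0.36329525,  0.005     ]), array([ 0.50643532, -0.23986306,  0.005     ]), array([ 0.59825124, -0.39443221,  0.005     ])] [ 0.55234328 -0.31714763  0.005     ] 0.1272582434032735
t 5.8 tcp [ 0.5474 -0.3233  0.1222] shift mm [-6.8  9.  52.2] turn [ 0.34 -1.15  0.61] F [-0.8  0.9 -1.5] w 0.0553
```

```bash
python3 -m inch '[[[-0.005,0.006,0.02],[0.3,-1.1,0.6]],[[0,0,0.025],[0,0,0]],[[0,0,0.025],[0,0,0]],[[0,0,0.01],[0,0,0]]]'
python3 - <<'E'
from h import *
need((.552,-.317,.005))
E
```

```text
t: 6.2
tcp_pos: [0.5526, -0.3107, 0.0389]
orientation: [[-1.0, -0.003, -0.001], [-0.003, 1.0, 0.005], [0.001, 0.005, -1.0]]
contact_force: [-0.9, 0.6, -1.2]
grip_width: 0.0552
t 6.2 tcp [ 0.5526 -0.3107  0.0389] shift mm [ 0.5 -6.4 33.8] turn [ 0.29 -0.05  0.18] F [-0.9  0.6 -1.2] w 0.0552
```

```bash
python3 -m inch '[[[0,-0.004,0.01],[0.3,0,0.2]],[[0,-0.002,0.01],[0,0,0]],[[0,0,0.004],[0,0,0]],[[0,0,0.003],[0,0,0]]]'
python3 - <<'E'
from h import *
need((.552,-.317,.005))
E
```

```text
t: 6.6
tcp_pos: [0.5532, -0.3143, 0.0102]
orientation: [[-1.0, -0.002, -0.002], [-0.002, 1.0, 0.001], [0.002, 0.001, -1.0]]
contact_force: [0.4, -0.5, -1.4]
grip_width: 0.0555
t 6.6 tcp [ 0.5532 -0.3143  0.0102] shift mm [ 1.2 -2.7  5.2] turn [ 0.07 -0.09  0.13] F [ 0.4 -0.5 -1.4] w 0.0555
```

```bash
for i in 1 2 3 ; do python3 -m inch '[[[0,0,0.002],[0.0,0,0]]]'|egrep "pos|force"; done
```

```text
tcp_pos: [0.5535, -0.3145, 0.0084]
contact_force: [0.4, 0.2, -1.1]
tcp_pos: [0.5538, -0.3147, 0.0067]
contact_force: [0.4, 0.2, -1.5]
tcp_pos: [0.5541, -0.3149, 0.005]
contact_force: [-0.3, -0.1, -0.9]
```

```bash
for i in 1 2 ; do python3 -m inch '[[[0,0,0.002],[0.0,0,0]]]'|egrep "pos|force"; done
```

```text
tcp_pos: [0.5543, -0.3151, 0.0032]
contact_force: [0.6, -0.5, -2.0]
tcp_pos: [0.5545, -0.3151, 0.0025]
contact_force: [-9.7, 7.4, 32.5]
```

Contact at TCP z of about 2.5 mm, where expected. I'll take off part of the push, then open.

```bash
python3 -m inch '[[[0,0,0.0],[0,0,0]]]'|egrep "pos|force"; python3 -m inch '[[[0,0,0.0],[0,0,0]],[[0,0,0],[0,0,0]],[[0,0,0],[0,0,0]]]' -0.3;  python3 -m inch '[[[0,0,0.0],[0,0,0]],[[0,0,0],[0,0,0]],[[0,0,0],[0,0,0]]]' -1
python3 - <<'E'
from h import *
need((.552,-.317,.1))
f=arm.grab_frame("wrist");crop(f,60,60,460,340,2,"pics/w5.png")
E
```

```text
tcp_pos: [0.5546, -0.3153, 0.0031]
contact_force: [1.0, 0.5, -1.4]
t: 7.5
tcp_pos: [0.5548, -0.3154, 0.0033]
orientation: [[-1.0, -0.002, 0.003], [-0.002, 1.0, -0.0], [-0.003, -0.0, -1.0]]
contact_force: [0.3, 0.8, -1.3]
grip_width: 0.0557
t: 7.8
tcp_pos: [0.555, -0.3156, 0.0032]
orientation: [[-1.0, -0.002, 0.003], [-0.002, 1.0, -0.0], [-0.003, -0.0, -1.0]]
contact_force: [0.6, 0.0, -0.8]
grip_width: 0.0852
t 7.8 tcp [ 0.555  -0.3156  0.0032] shift mm [  2.7  -1.5 -96.9] turn [-0.02  0.18  0.1 ] F [ 0.6  0.  -0.8] w 0.0852
```

View pics/w5.png

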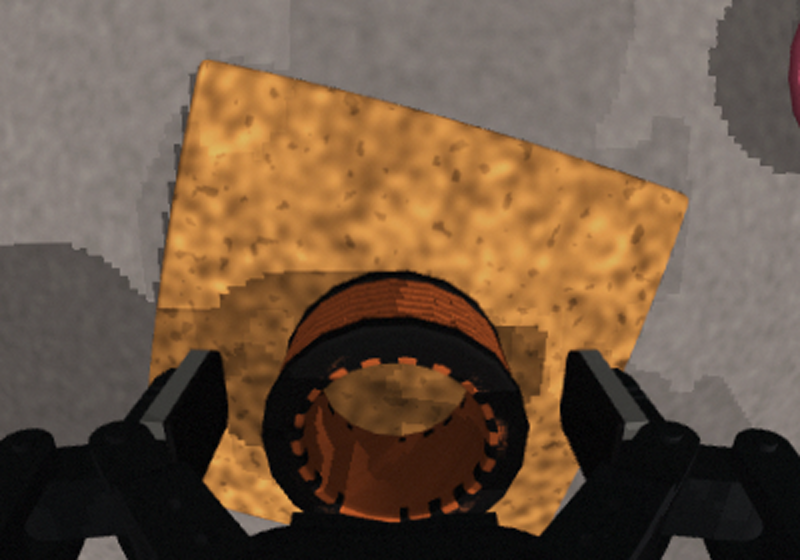

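The coil lies flat and free on the mat. Now I lift clear and travel to the probe.

```bash
python3 -m inch '[[[0,0,-0.02],[0,0,0]],[[0,0,-0.04],[0,0,0]],[[0,0,-0.045],[0,0,0]],[[0,0,-0.045],[0,0,0]],[[0,0.01,-0.045],[0,0,0]],[[0.005,0.04,-0.02],[0,0,0]],[[0.008,0.045,0],[0,0,0]],[[0.008,0.045,0],[0,0,0]],[[0.008,0.045,0],[0,0,0]],[[0.008,0.045,0],[0,0,0]]]'
python3 - <<'E'
from h import *
g=arm.grab_frame("scene");crop(g,100,230,300,384,3,"pics/s5.png")
need((.449,.297,.22))
E
```

```text
t: 8.85
tcp_pos: [0.5167, -0.0868, 0.2274]
orientation: [[-1.0, 0.012, 0.007], [0.012, 1.0, -0.004], [-0.007, -0.004, -1.0]]
contact_force: [2.2, 1.1, -0.3]
grip_width: 0.0853
t 8.9 tcp [ 0.5158 -0.0775  0.2268] shift mm [ 68.  374.3   7. ] turn [ 0.07  0.27 -0.18] F [-1.9  7.  -1. ] w 0.0857
```

View pics/s5.png

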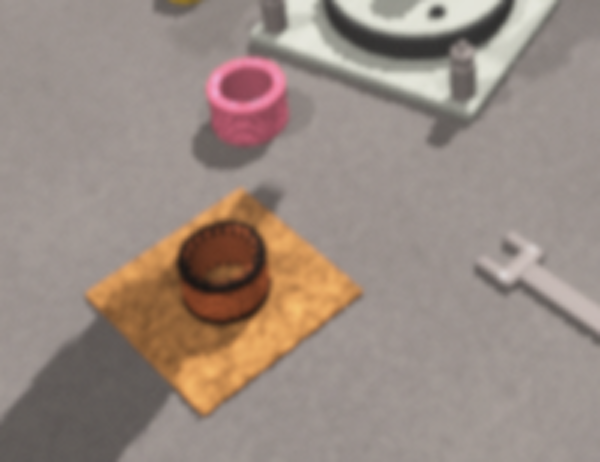

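```bash
python3 -m inch '[[[0.001,0.04,0.005],[0,0.2,0]],[[0,0.03,0],[0,0,0]],[[0,0,0.02],[0,0,0]],[[0,0,0.02],[0,0,0]],[[0,0,0.001],[0,0,0]]]'
python3 - <<'E'
from h import *
f=arm.grab_frame("wrist");np.save("w6.npy",f,allow_pickle=True)
u,v=proj(f,[.515,-.004,.096],True)[0].astype(int);print(u,v)
u0=u-50;v0=v-40
print(u0,v0);crop(f,u0,v0,u0+100,v0+80,8,"pics/w6.png")
need((.449,.297,.22))
E
```

```text
t: 9.4
tcp_pos: [0.5153, -0.0013, 0.1816]
orientation: [[-1.0, -0.005, 0.005], [-0.005, 1.0, 0.004], [-0.005, 0.004, -1.0]]
contact_force: [0.2, -0.1, 0.3]
grip_width: 0.085
251 191
201 151
t 9.45 tcp [ 0.5158 -0.0017  0.1826] shift mm [ 65.2 299.1 -36.8] turn [0.2  0.36 0.27] F [-1.7 -0.8  1.2] w 0.0857
```

View pics/w6.png

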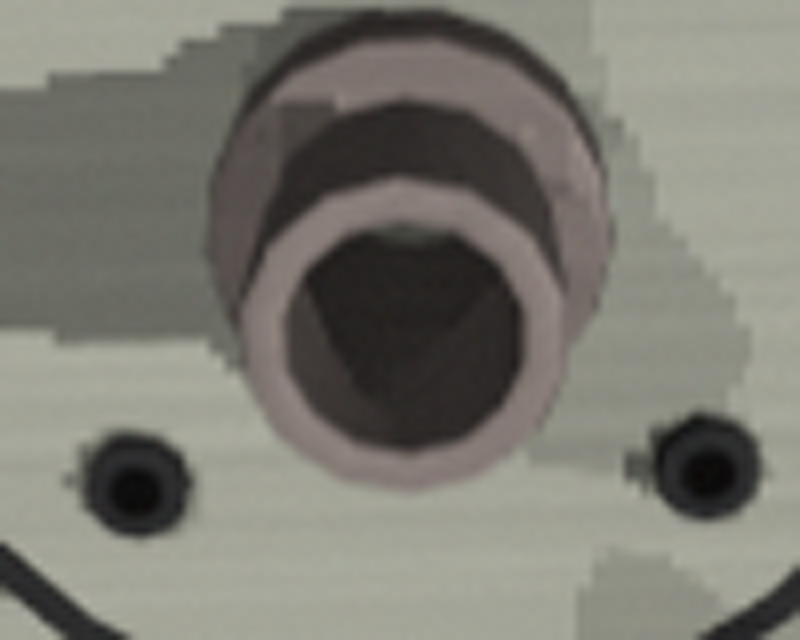

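```bash
python3 - <<'E'
from h import *
f=np.load("w6.npy",allow_pickle=True).item()
print(at(f,251.1,192.3,.096,True))
E
python3 -m inch '[[[0.005,0.02,-0.03],[0.2,0.3,0.2]],[[0.01,0.035,-0.025],[0,0,0]],[[0.01,0.045,0],[0,0,0]],[[0.01,0.045,0],[0,0,0]],[[0.01,0.045,0],[0,0,0]],[[0.01,0.045,0],[0,0,0]],[[0.006,0.035,0],[0,0,0]],[[0,0.01,0],[0,0,0]]]'
python3 - <<'E'
from h import *
f=arm.grab_frame("wrist");np.save("w7.npy",f,allow_pickle=True)
crop(f,60,60,460,340,2,"pics/w7.png")
need((.449,.297,.22))
E
```

```text
[ 0.51591568 -0.00441697  0.096     ]
t: 10.25
tcp_pos: [0.4597, 0.2816, 0.2495]
orientation: [[-1.0, 0.016, 0.012], [0.017, 1.0, 0.004], [-0.012, 0.004, -1.0]]
contact_force: [-0.6, 0.3, -0.6]
grip_width: 0.0856
t 10.3 tcp [0.4602 0.2816 0.2495] shift mm [11.8 15.1 29.4] turn [ 0.22  0.72 -0.94] F [0.7 1.2 0.3] w 0.0852
```

View pics/w7.png

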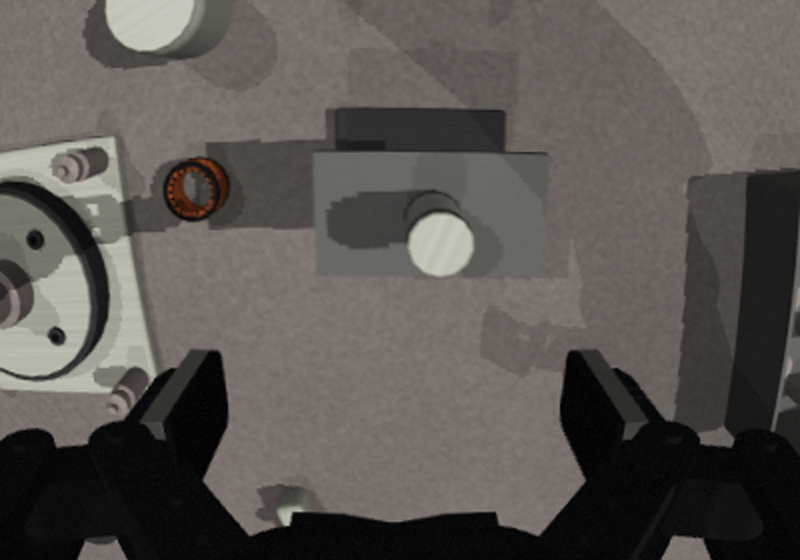

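Run:
```python
from h import *
f=np.load("w7.npy",allow_pickle=True).item()
p=at(f,280.25,181.75,.17,True);print(p)
need((p[0],p[1],.2))
```

```text
[0.45060922 0.30139756 0.17      ]
t 10.3 tcp [0.4602 0.2816 0.2495] shift mm [10.5 19.4 49.5] turn [ 0.22  0.72 -0.94] F [0.7 1.2 0.3] w 0.0852
```

```bash
python3 -m inch '[[[0.01,0.019,0.01],[0.2,0.7,-0.9]],[[0,0,0.025],[0,0,0]],[[0,0,0.01],[0,0,0]],[[0,0,0],[0,0,0]]]'
python3 - <<'E'
from h import *
f=arm.grab_frame("wrist");np.save("w8.npy",f,allow_pickle=True)
crop(f,160,110,360,260,4,"pics/w8.png")
need((.4506,.3014,.2))
E
```

```text
t: 10.7
tcp_pos: [0.4534, 0.2979, 0.2053]
orientation: [[-1.0, 0.006, 0.003], [0.006, 1.0, -0.0], [-0.003, -0.0, -1.0]]
contact_force: [0.9, 0.6, 0.1]
grip_width: 0.0851
t 10.75 tcp [0.4537 0.2976 0.2058] shift mm [3.2 3.7 5.8] turn [-0.    0.19 -0.35] F [ 0.5 -0.3 -0. ] w 0.0855
```

View pics/w8.png

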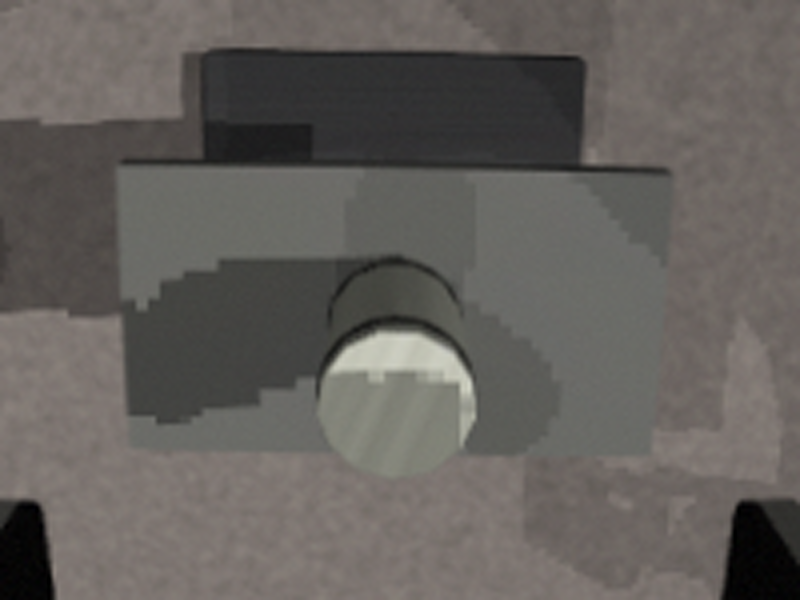

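Run:
```python
from h import *
f=np.load("w8.npy",allow_pickle=True).item()
p=at(f,258.9,209.6,.17,True);print(p)
need((p[0],p[1],.129))
```

```text
[0.4498068  0.30041963 0.17      ]
t 10.75 tcp [0.4537 0.2976 0.2058] shift mm [ 4.2  2.8 76.8] turn [-0.    0.19 -0.35] F [ 0.5 -0.3 -0. ] w 0.0855
```

```bash
python3 -m inch '[[[0.004,0.003,0.015],[0,0.2,-0.3]],[[0,0,0.02],[0,0,0]],[[0,0,0.02],[0,0,0]],[[0,0,0.005],[0,0,0]]]'
python3 - <<'E'
from h import *
need((.4501,.3005,.131))
E
```

```text
t: 11.15
tcp_pos: [0.4539, 0.2992, 0.1493]
orientation: [[-1.0, 0.006, 0.006], [0.006, 1.0, 0.004], [-0.006, 0.004, -1.0]]
contact_force: [-0.9, 0.2, 0.2]
grip_width: 0.086
t 11.15 tcp [0.4539 0.2992 0.1493] shift mm [ 3.9  1.2 18.3] turn [ 0.21  0.34 -0.36] F [-0.9  0.2  0.2] w 0.086
```

```bash
python3 -m inch '[[[0.004,0.001,0.008],[0.2,0.3,-0.3]],[[0.001,0,0.009],[0,0,0]],[[0.001,0,0.002],[0,0,0]]]'
python3 - <<'E'
from h import *
need((.4501,.3005,.131))
E
```

```text
t: 11.45
tcp_pos: [0.4492, 0.3001, 0.1313]
orientation: [[-1.0, 0.003, 0.002], [0.003, 1.0, 0.001], [-0.002, 0.001, -1.0]]
contact_force: [0.2, -0.6, 0.7]
grip_width: 0.0855
t 11.45 tcp [0.4492 0.3001 0.1313] shift mm [-0.8  0.4  0.3] turn [ 0.08  0.14 -0.15] F [ 0.2 -0.6  0.7] w 0.0855
```

```bash
python3 -m inch '[[[0,0,0.001],[0,0.1,0]],[[0,0,0.001],[0,0,0]],[[0,0,0.001],[0,0,0]],[[0,0,0.0005],[0,0,0]]]' 1
python3 - <<'E'
from h import *
need((.4501,.3005,.131))
f=arm.grab_frame("wrist");np.save("w9.npy",f,allow_pickle=True)
crop(f,160,110,360,260,4,"pics/w9.png")
E
```

```text
t: 11.85
tcp_pos: [0.4498, 0.3007, 0.1287]
orientation: [[-1.0, 0.002, 0.002], [0.002, 1.0, 0.003], [-0.002, 0.003, -1.0]]
contact_force: [-0.3, -0.0, 0.4]
grip_width: 0.0285
t 11.85 tcp [0.4498 0.3007 0.1287] shift mm [-0.4 -0.2 -2.3] turn [ 0.15  0.11 -0.14] F [-0.3 -0.   0.4] w 0.0285
```

View pics/w9.png

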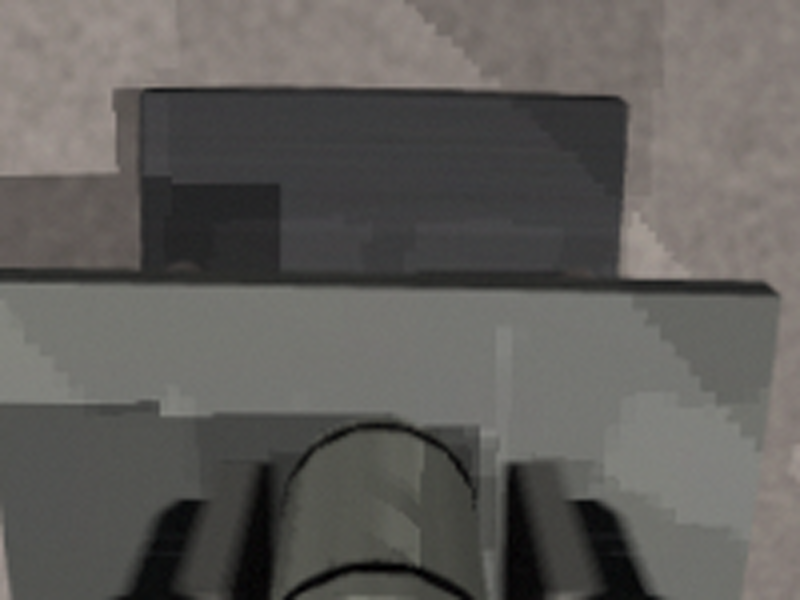

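```bash
python3 -m inch '[[[0,0,0],[0,0.0,0]],[[0,0,0.0005],[0,0,0]],[[0,0,0.001],[0,0,0]]]'
python3 - <<'E'
from h import *
need((.4501,.3005,.131))
E
```

```text
t: 12.2
tcp_pos: [0.45, 0.3008, 0.1288]
orientation: [[-1.0, 0.003, 0.002], [0.003, 1.0, 0.003], [-0.002, 0.003, -1.0]]
contact_force: [-4.8, -3.4, 18.9]
grip_width: 0.0248
t 12.2 tcp [0.45   0.3008 0.1288] shift mm [-0.1 -0.3 -2.2] turn [ 0.19  0.14 -0.15] F [-4.8 -3.4 18.9] w 0.0248
```

```bash
python3 -m inch '[[[0,0,-0.003],[0,0,0]],[[0,0,-0.005],[0,0,0]],[[0,0,-0.01],[0,0,0]],[[0,0,-0.01],[0,0,0]]]'
python3 - <<'E'
from h import *
need((.45,.3008,.25))
E
```

```text
t: 12.6
tcp_pos: [0.4491, 0.3, 0.1574]
orientation: [[-1.0, 0.003, 0.0], [0.003, 1.0, 0.002], [-0.0, 0.002, -1.0]]
contact_force: [-0.2, 0.5, -1.5]
grip_width: 0.0249
t 12.6 tcp [0.4491 0.3    0.1574] shift mm [ -1.    0.9 -92.6] turn [ 0.09  0.02 -0.15] F [-0.2  0.5 -1.5] w 0.0249
```

```bash
python3 -m inch '[[[-0.001,0.001,-0.015],[0.1,0,0]],[[0,0,-0.02],[0,0,0]],[[0,0,-0.02],[0,0,0]],[[0,0,-0.02],[0,0,0]],[[0,0,-0.02],[0,0,0]],[[0,0,-0.005],[0,0,0]]]'
python3 - <<'E'
from h import *
need((.5158,-.0044,.25))
f=arm.grab_frame("scene");crop(f,210,60,340,190,5,"pics/s9.png")
f=arm.grab_frame("wrist");crop(f,60,60,460,340,2,"pics/w10.png")
E
```

```text
t: 13.2
tcp_pos: [0.4503, 0.301, 0.2662]
orientation: [[-1.0, 0.003, 0.003], [0.003, 1.0, 0.002], [-0.003, 0.002, -1.0]]
contact_force: [-0.3, 1.1, -1.4]
grip_width: 0.025
t 13.2 tcp [0.4503 0.301  0.2662] shift mm [ -66.3 -305.2   15.9] turn [ 0.1   0.17 -0.17] F [-0.3  1.1 -1.4] w 0.025
```

View pics/s9.png

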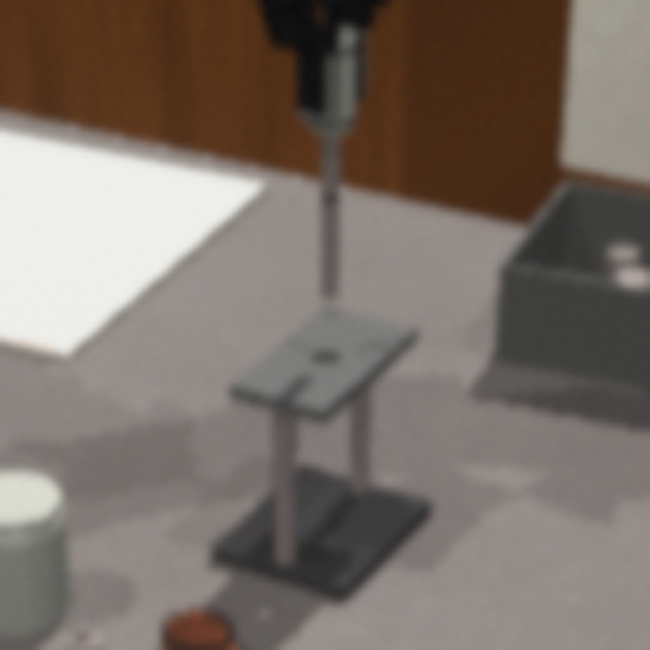

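View pics/w10.png

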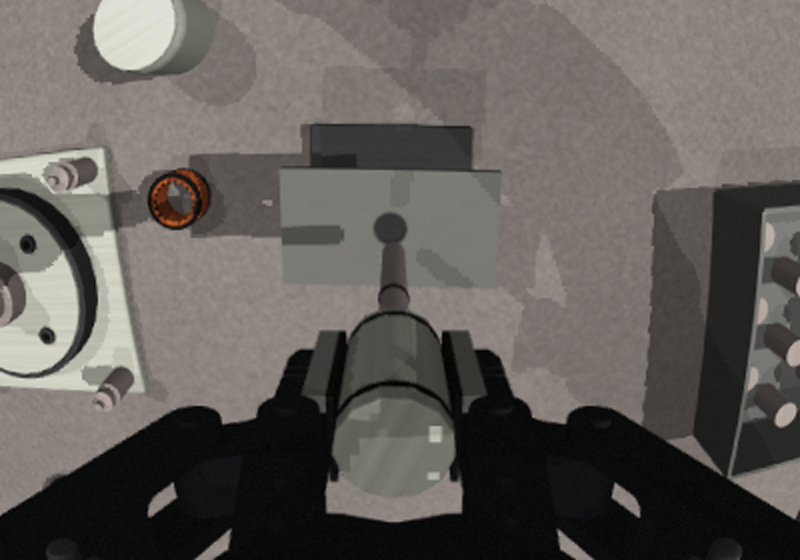

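Run:
```python
from h import *
s=arm.read_state();R=s['orientation'];t=s['tcp_pos']
f=arm.grab_frame("scene");g=arm.grab_frame("wrist")
P=np.array([t+R@[0,0,.1088],t+R@[0,0,.1088-.06],t+R@[0,0,.1088-.1]])
print(t,P)
print("scene crop",(proj(f,P)-[210,60]+.4)*5)
print("wrist crop",(proj(g,P,True)-[60,60]+.25)*2)
crop(g,210,130,310,210,8,"pics/w11.png");crop(f,250,80,300,140,10,"pics/s11.png")
need((.5158,-.0044,.25))
```

```text
[0.44980007 0.30069585 0.26451655] [[0.44997363 0.30076018 0.15571671]
 [0.44987791 0.30072471 0.21571662]
 [0.4498141  0.30070106 0.25571656]]
scene crop [[326.04609445 294.2935592 ]
 [327.19523966 193.53009822]
 [327.99664154 123.25871145]]
wrist crop [[392.53374227 251.57545597]
 [391.92497845 298.77022779]
 [391.29493096 348.05455281]]
t 13.4 tcp [0.449  0.3001 0.2626] shift mm [ -67.6 -304.3   13.1] turn [-0.09 -0.06 -0.16] F [-0.2  0.1 -2. ] w 0.0243
```

View pics/w11.png

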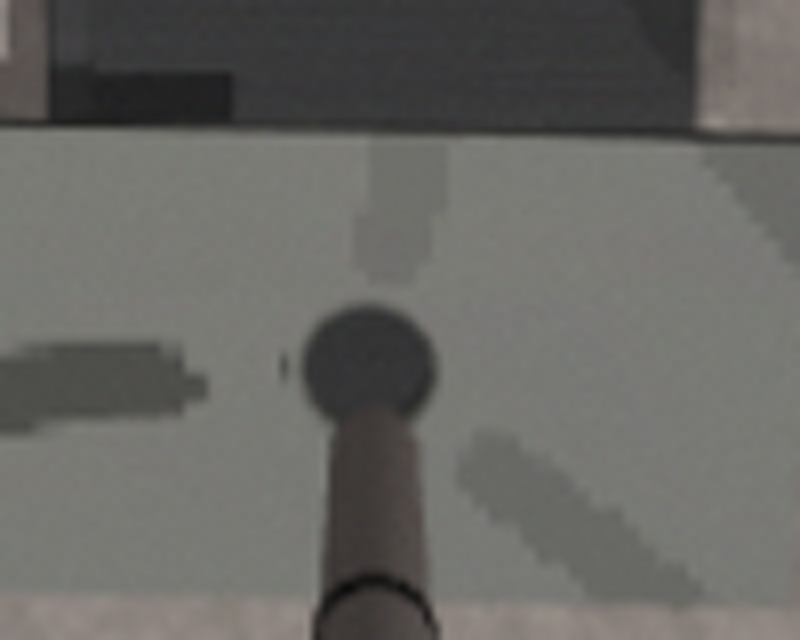

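View pics/s11.png

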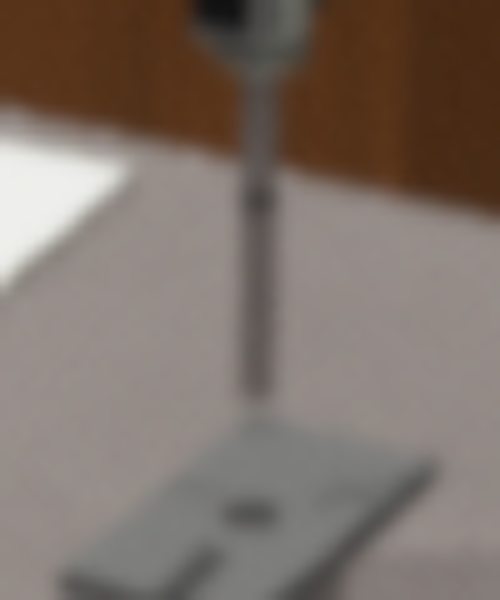

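```bash
python3 -m inch '[[[-0.005,-0.02,0],[0,0,0]],[[-0.009,-0.04,0],[0,0,0]],[[-0.009,-0.04,0],[0,0,0]],[[-0.009,-0.04,0],[0,0,0]],[[-0.009,-0.04,0],[0,0,0]],[[-0.009,-0.04,0],[0,0,0]],[[-0.009,-0.035,0],[0,0,0]],[[-0.005,-0.02,0],[0,0,0]]]'
python3 - <<'E'
from h import *
need((.5158,-.0044,.25))
E
```

```text
t: 14.2
tcp_pos: [0.5088, 0.0182, 0.2526]
orientation: [[-1.0, -0.007, -0.017], [-0.007, 1.0, -0.007], [0.017, -0.007, -1.0]]
contact_force: [0.2, 0.3, -1.2]
grip_width: 0.0246
t 14.2 tcp [0.5088 0.0182 0.2526] shift mm [ -6.9 -22.6   2.6] turn [-0.42 -0.96  0.4 ] F [ 0.2  0.3 -1.2] w 0.0246
```

```bash
python3 -m inch '[[[-0.006,-0.018,0],[-0.4,-1,0.4]],[[0,-0.002,0],[0,0,0]]]'>/dev/null; python3 -c "
from h import *
need((.5158,-.0044,.24))";  python3 -m inch '[[[0,0,0.001],[0,0,0]]]' >/dev/null; python3 -c "
from h import *
need((.5158,-.0044,.24))"
```

```text
t 14.4 tcp [ 0.5141 -0.0067  0.2501] shift mm [-1.7  2.4 10.1] turn [-0.15 -0.16 -0.35] F [-0.  -1.1 -1.3] w 0.0244
t 14.5 tcp [ 0.5135 -0.0068  0.2482] shift mm [-2.4  2.5  8.2] turn [-0.16 -0.27 -0.4 ] F [-0.4  0.7 -1.3] w 0.0249
```

```bash
python3 -m inch '[[[-0.002,0.0025,0.004],[-0.2,-0.3,-0.4]]]'>/dev/null; python3 -c "
from h import *
need((.5158,-.0044,.225))";  python3 -m inch '[[[0,0,0.008],[0,0,0]]]' >/dev/null; python3 -c "
from h import *
need((.5158,-.0044,.225))"
```

```text
t 14.6 tcp [ 0.5152 -0.0038  0.2436] shift mm [-0.6 -0.7 18.6] turn [ 0.05 -0.    0.04] F [ 0.4  0.6 -1.4] w 0.0248
t 14.7 tcp [ 0.5154 -0.0022  0.2351] shift mm [-0.4 -2.2 10.1] turn [0.09 0.01 0.17] F [-0.1  0.9 -1.7] w 0.0247
```

```bash
python3 -m inch '[[[0,-0.002,0.008],[0.1,0,0.2]]]'>/dev/null; python3 -c "
from h import *
need((.5158,-.0044,.22))";  python3 -m inch '[[[0,0,0.002],[0,0,0]]]' >/dev/null
python3 - <<'E'
from h import *
need((.5158,-.0044,.22))
g=arm.grab_frame("wrist");crop(g,210,130,310,210,8,"pics/w12.png");np.save("w12.npy",g)
f=arm.grab_frame("scene");crop(f,200,140,280,240,6,"pics/s12.png")
f=arm.grab_frame("top");crop(f,215,170,295,240,8,"pics/t12.png")
need((.5158,-.0044,.22))
E
```

```text
t 14.8 tcp [ 0.5151 -0.0029  0.2261] shift mm [-0.7 -1.5  6.1] turn [ 0.01 -0.02  0.09] F [ 0.4 -0.7 -1.7] w 0.0246
t 14.9 tcp [ 0.5144 -0.0024  0.2227] shift mm [-1.4 -2.   2.7] turn [-0.01 -0.13  0.14] F [-0.1 -0.9 -1.9] w 0.0244
t 15.05 tcp [ 0.515  -0.0026  0.2238] shift mm [-0.8 -1.8  3.8] turn [ 0.   -0.06  0.12] F [ 0.2  0.5 -1.1] w 0.0249
```

View pics/w12.png

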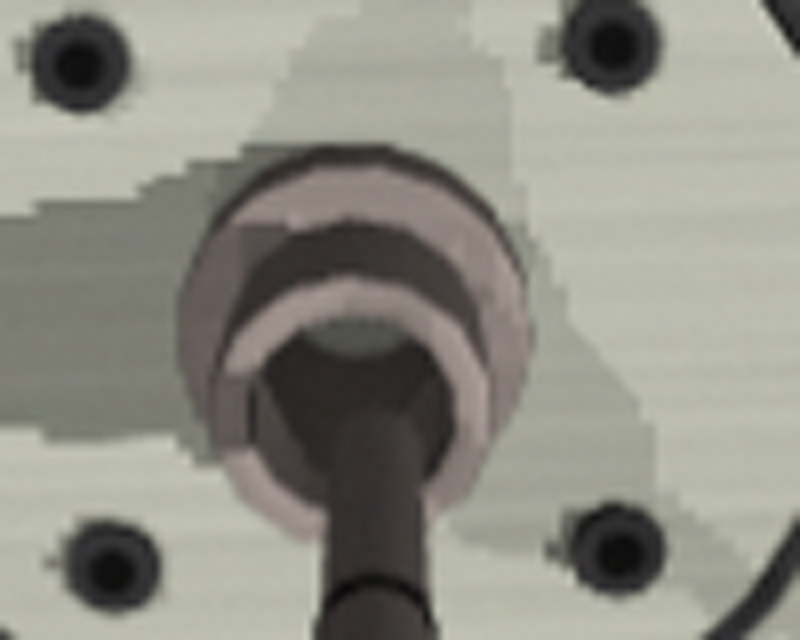

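View pics/s12.png

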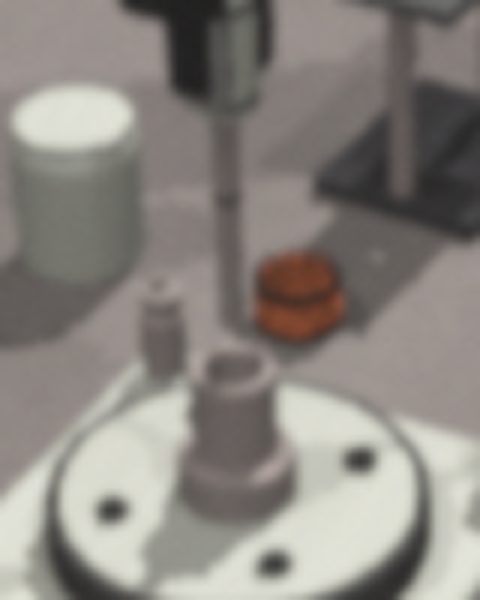

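Run:
```python
from h import *
g=np.load("w12.npy",allow_pickle=True).item()
c=lambda x,y:(210+(x+.5)/8-.5,130+(y+.5)/8-.5)
print("sleeve",at(g,*c(351,411),.096,True),"tip",at(g,*c(375,450),.114,True))
```

```text
sleeve [ 0.51565139 -0.00433592  0.096     ] tip [ 0.51537101 -0.00150247  0.114     ]
```

View pics/t12.png

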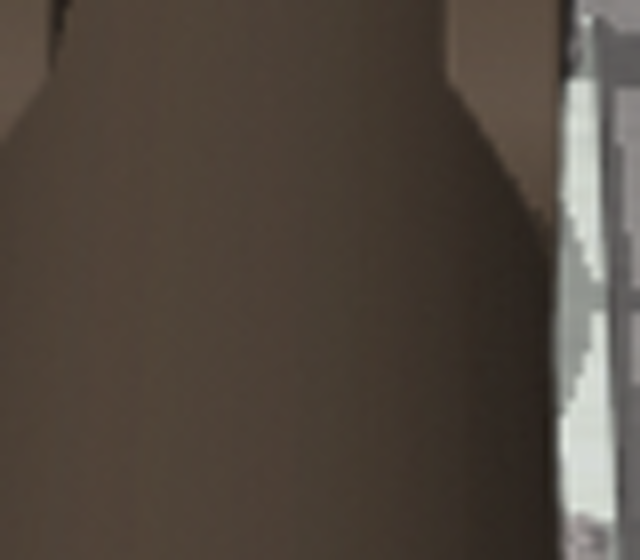

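```bash
python3 -m inch '[[[-0.0005,-0.003,0.004],[0,0,0.1]]]'>/dev/null; python3 -c "
from h import *
need((.5154,-.005,.145))";  python3 -m inch '[[[0,-0.001,0.006],[0,0,0]]]' >/dev/null; python3 -c "
from h import *
need((.5154,-.005,.145))"
```

```text
t 15.15 tcp [ 0.516  -0.0052  0.2204] shift mm [ 0.6  0.1 75.4] turn [0.02 0.02 0.06] F [-0.1 -0.5 -1.1] w 0.0247
t 15.25 tcp [ 0.5164 -0.0066  0.2145] shift mm [ 1.1  1.6 69.5] turn [0.02 0.08 0.04] F [ 0.3 -1.1 -2.8] w 0.0247
```

```bash
python3 -m inch '[[[0.001,0.0015,0.006],[0,0.1,0]]]'>/dev/null; python3 -c "
from h import *
need((.5154,-.005,.145))";  python3 -m inch '[[[0,0,0.006],[0,0,0]]]' >/dev/null; python3 -c "
from h import *
need((.5154,-.005,.145))"
```

```text
t 15.35 tcp [ 0.5156 -0.0056  0.2081] shift mm [ 0.2  0.5 63.1] turn [ 0.01  0.01 -0.  ] F [ 0.4 -0.3 -0.3] w 0.0246
t 15.45 tcp [ 0.5155 -0.0054  0.2016] shift mm [ 0.1  0.3 56.6] turn [ 0.02  0.01 -0.  ] F [-0.1  0.6 -1.2] w 0.0246
```

Run:
```python
from h import *
g=arm.grab_frame("wrist");crop(g,210,140,310,220,8,"pics/w13.png")
f=arm.grab_frame("scene");crop(f,210,150,270,210,10,"pics/s13.png")
need((.5154,-.005,.145))
```

```text
t 15.55 tcp [ 0.5149 -0.0056  0.2011] shift mm [-0.6  0.6 56.1] turn [ 0.   -0.09 -0.  ] F [ 0.4 -0.5 -0.5] w 0.0249
```

View pics/w13.png

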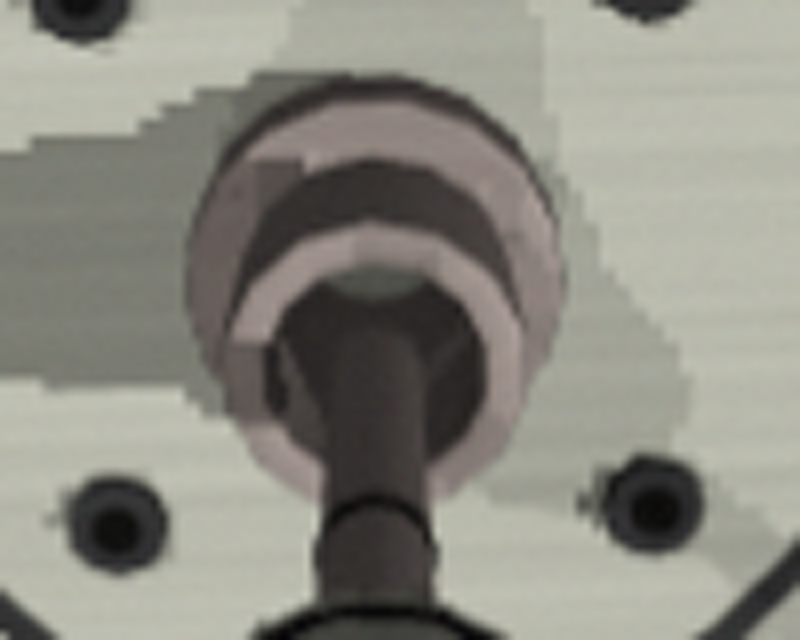

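View pics/s13.png

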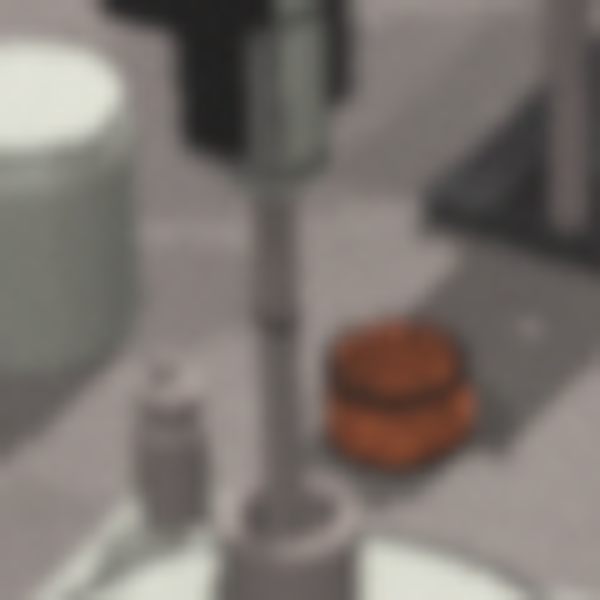

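Image check: the rod's tip is at (376,366) in the crop and the sleeve's ring is centred on the same point. I keep lowering.

```bash
python3 -m inch '[[[0,0,0.006],[0,0,0]]]'>/dev/null; python3 -c "
from h import *
need((.5152,-.0053,.145))";  python3 -m inch '[[[0,0,0.006],[0,0,0]]]' >/dev/null; python3 -c "
from h import *
need((.5152,-.0053,.145))"
```

```text
t 15.65 tcp [ 0.5154 -0.0055  0.1954] shift mm [ 0.2  0.2 50.4] turn [ 0.01 -0.02 -0.01] F [ 0.3  0.3 -0.8] w 0.0247
t 15.75 tcp [ 0.5154 -0.0055  0.1889] shift mm [ 0.2  0.2 43.9] turn [ 0.02 -0.01  0.  ] F [-0.3 -0.2 -1.9] w 0.0245
```

```bash
python3 -m inch '[[[0,0,0.006],[0,0,0]],[[0,0,0.006],[0,0,0]]]'>/dev/null; python3 -c "
from h import *
need((.5152,-.0053,.145))";  python3 -m inch '[[[0,0,0.006],[0,0,0]],[[0,0,0.006],[0,0,0]]]' >/dev/null; python3 -c "
from h import *
need((.5152,-.0053,.145))"
```

```text
t 15.95 tcp [ 0.5155 -0.0054  0.1758] shift mm [ 0.3  0.1 30.8] turn [ 0.01 -0.    0.  ] F [ 0.9 -0.1 -1.3] w 0.0247
t 16.15 tcp [ 0.5154 -0.0055  0.1626] shift mm [ 0.2  0.2 17.6] turn [ 0.01 -0.02 -0.  ] F [-0.5 -0.  -1.3] w 0.0247
```

```bash
python3 -m inch '[[[0,0,0.005],[0,0,0]],[[0,0,0.005],[0,0,0]]]'>/dev/null; python3 -c "
from h import *
need((.5152,-.0053,.145))";  python3 -m inch '[[[0,0,0.004],[0,0,0]]]' >/dev/null; python3 -c "
from h import *
need((.5152,-.0053,.145))"
```

```text
t 16.35 tcp [ 0.5152 -0.0055  0.1514] shift mm [0.  0.2 6.4] turn [ 0.01 -0.04  0.  ] F [-0.4  0.8 -1.2] w 0.0248
t 16.45 tcp [ 0.5152 -0.0055  0.1469] shift mm [-0.   0.2  1.9] turn [ 0.   -0.05  0.01] F [-0.1  0.7 -1.4] w 0.0247
```

```bash
python3 -m inch '[[[0,0,0.001],[0,0,0]],[[0,0,0],[0,0,0]]]'>/dev/null
python3 - <<'E'
from h import *
need((.5152,-.0053,.145))
g=arm.grab_frame("wrist");crop(g,190,140,330,240,5,"pics/w14.png")
f=arm.grab_frame("scene");crop(f,210,150,270,220,8,"pics/s14.png")
for i in range(5): arm.grab_frame("top"); need((.5152,-.0053,.145))
np.save("s14.npy",f)
E
```

```text
t 16.65 tcp [ 0.5149 -0.0055  0.1452] shift mm [-0.3  0.2  0.2] turn [-0.01 -0.11  0.01] F [-0.4  0.1 -1. ] w 0.0249
t 16.8 tcp [ 0.5151 -0.0055  0.1456] shift mm [-0.1  0.2  0.6] turn [-0.   -0.07  0.  ] F [-0.   0.4 -0.9] w 0.025
t 16.85 tcp [ 0.5151 -0.0055  0.1456] shift mm [-0.1  0.2  0.6] turn [ 0.   -0.07  0.  ] F [ 1.1  0.7 -0.2] w 0.0248
t 16.9 tcp [ 0.5151 -0.0055  0.1456] shift mm [-0.1  0.2  0.6] turn [ 0.   -0.06  0.  ] F [ 0.5 -0.6 -2.5] w 0.0251
t 16.95 tcp [ 0.5151 -0.0055  0.1456] shift mm [-0.1  0.2  0.6] turn [ 0.   -0.07  0.  ] F [ 0.1  0.1 -0.8] w 0.0248
t 17.0 tcp [ 0.5151 -0.0055  0.1456] shift mm [-0.1  0.2  0.6] turn [ 0.   -0.07  0.  ] F [ 0.2  0.  -1.3] w 0.0248
```

View pics/w14.png

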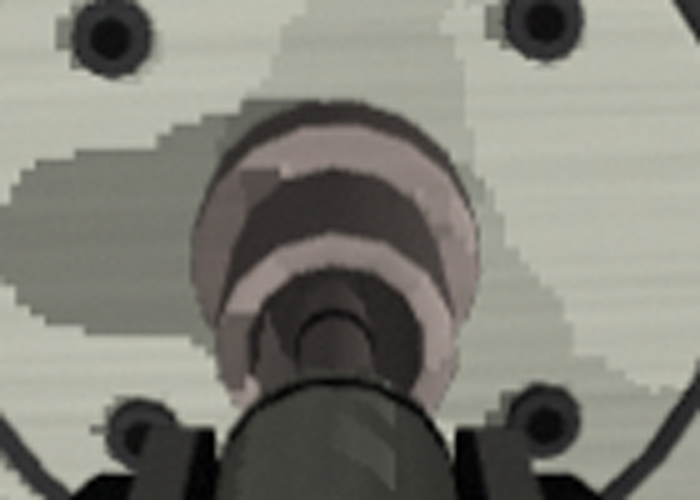

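View pics/s14.png

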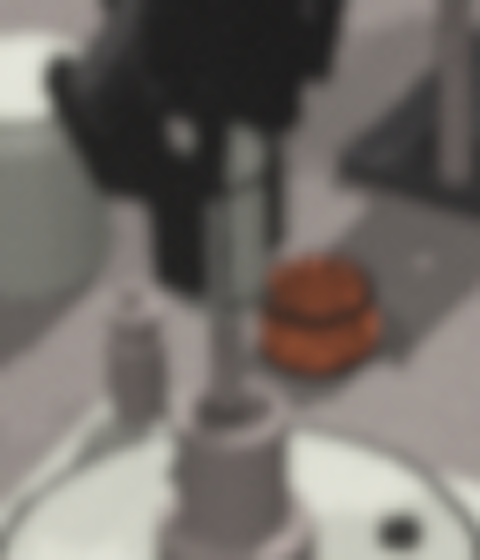

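The band sits level with the mouth plane and is centred in it: both are at x≈338, and the band's far edge is at y=313 against 311 expected. The arm is still, so I'm handing in.

Run:
```python
from h import *
need((.5152,-.0053,.145)); arm.close_job()
```

```text
t 17.0 tcp [ 0.5151 -0.0055  0.1456] shift mm [-0.1  0.2  0.6] turn [ 0.   -0.07  0.  ] F [ 0.2  0.  -1.3] w 0.0248
the job is handed in; nothing more can be done
```

I slid the coil off the sleeve and set it flat on the cork mat. I then took the probe from its stand and lowered it into the bore. I handed the job in at t = 17.0 s, still holding the probe; no verdict is reported.

**Probe:** The last checks put the rod about 59–60 mm deep, with the dark band level with the mouth in the wrist picture. It was centred to within about 1 mm, the tool tilted under 0.1°, and the TCP did not move over the last five readings. The only load measured was about the probe's own weight, so I saw no sign of wall or floor contact.

**Coil:** It was released flat, about 4 mm from the mat's centre. I last looked at it before fetching the probe.

**Disagreements:**
- The scene and top cameras differed by about 6 mm on the sleeve's position. I used the wrist camera, which repeated to about 1 mm.
- The gripper reads about 1–2 mm narrower than the given coil and probe diameters.
- Contact force peaked briefly at about 34 N while gripping and setting down the coil. It reached 19 N on the probe while it was still in the stand.

I made no final picture check of the bystanders. No move came near them.

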